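# Seat the filter pot lid and crack its vent screw open

## Task

On the filter pot with the yellow thumbscrew, press the lid down until it is fully home, then turn the yellow thumbscrew clockwise (seen from above) until it seats against its stop, and back it off a quarter turn. Finish still gripping the thumbscrew there, holding it steady with the lid still fully down, so that a colleague can set the lock nut. Leave the blue pot and everything else on the bench alone.

Things in the scene. Friction and masses are not known exactly. Their poses are not given: they have to be found in the camera images.
- yellow_pot: Steel filter pot with a yellow band, bolted to the bench by a square white foot 130 x 130 x 10 mm; it does not move. Vessel diameter 92 mm (108 mm at the rim), rim 108 mm above the bench. Origin: centre of the underside, z up; a brass outlet 18 mm long points to its -x side, 24 mm up.
- yellow_lid_top (a point): Point on the pot's axis at the level of the flat upper face of the aluminium lid (disc, diameter 108 mm, 10 mm thick). The lid stands 5 to 8 mm proud of the rim at the start (upper face up to 126 mm above the bench) and 118 mm above the bench when home. A dark flange, diameter 36 mm, 3 mm high, and the thumbscrew stand in its middle; the ring outside that is bare and can be pressed.
- yellow_lid (a joint): How far the lid has been pushed down, in m: 0 is 8 mm proud, 0.008 is fully home on the rim. The lid slides straight down without tilting, wherever it is pressed, against an O-ring that drags with 10 N (a push of about 8 N moves it, a pull of about 13 N lifts it); it stays where it is left.
- yellow_screw_grip (a point): Flat yellow grip (wing) of the vent thumbscrew, which stands upright on the lid and goes down with it: 44 mm long along its x axis, 12 mm thick along y, 30 mm high along z. This point: centre of the wing, on the axis of turning, 27 mm above the lid's flat upper face (so its top is 42 mm above that face). Below it is a round steel collar, diameter 26 mm, whose upper end meets the wing 12 mm above the lid's upper face. A white dot marks the top at its +x end.
- yellow_screw (a joint): Angle of the yellow thumbscrew in rad, growing as it turns clockwise seen from above; 0 is as far open as it goes, 2.6 is seated against a hard stop. It starts 0.6 to 1.3 rad short of seated. It turns with a steady drag of 0.05 N m, does not rise or sink as it turns, and stays where it is left. A quarter turn is 1.57 rad.
- blue_pot: A second filter pot like the first, with a blue band and blue thumbscrew, its lid already home (upper face 118 mm up, top of its thumbscrew 160 mm up). Bolted to the bench. Leave it alone. Origin: centre of the underside.
- blue_screw (a joint): Angle of the blue thumbscrew in rad, 0 at the start; to be left there.
- tan_jar: Loose cream jar with tan cap, diameter 72, height 105 mm; bystander. Origin: centre of the underside.
- white_jar: Loose white jar, diameter 64, height 110 mm; bystander. Origin: centre of the underside.
- orange_jar: Loose orange jar with white cap, diameter 68, height 100 mm; bystander. Origin: centre of the underside.
- vial: Loose small amber bottle, diameter 28, height 70 mm; bystander. Origin: centre of the underside.
- beaker: Loose empty glass beaker, diameter 68, height 80 mm; bystander. Origin: centre of the underside.
- spatula: Loose steel spatula with a wooden handle, 190 mm long, lying flat; bystander. Origin: on its underside.

How it is judged:
On the way, in this order (a step that is already met when the one before it is completed fails the run):
1. the yellow pot's lid is pressed fully home (within 1.5 mm) (value of joint yellow_lid above 0.0065 m), for 0.2 s.
2. the yellow thumbscrew is turned clockwise until seated (within 0.1 rad of its stop) (value of joint yellow_screw above 2.5 rad), for 0.1 s.
3. the thumbscrew is backed off a quarter turn (1.57 rad, give or take 0.25) from its stop (value of joint yellow_screw between 0.78 and 1.28 rad), for 0.2 s.
At the end, for the whole second after the job is handed in: The lid is home within 1.5 mm, the yellow thumbscrew stands still 1.57 rad (give or take 0.25) back from its stop, and the fingers still grip it (more than 2 N on it, the grasp point within 28 mm of the centre of its wing); the blue thumbscrew is where it was (within 0.15 rad) (all of step 3 and value of joint yellow_lid above 0.0065 m and velocity of joint yellow_screw between -0.1 and 0.1 rad/s and contact force between the fingers and yellow_screw above 2 N and distance between the grasp point and yellow_screw_grip below 0.028 m and value of joint blue_screw below 0.15 rad); the arm keeps its last pose, push and grip.
It fails at once if the blue thumbscrew is turned (value of joint blue_screw above 0.15 rad).
It fails at once if a jar, the vial, the beaker or the spatula is pushed more than 30 mm from its place (distance of any of tan_jar, white_jar, orange_jar, vial, beaker, spatula from where it was at the start of the episode above 0.03 m).
It fails at once if the robot pushes on the blue pot with more than 8 N (contact force between any of the arm, the fingers and blue_pot above 8 N).
It also fails if it takes over 58 s, if anything falls off the work surface, if the arm or the gripper's body presses on something with over 40 N, if the wrist force passes 120 N, or if a joint passes its speed limit or range.

## Robot

A 7-joint arm with a two-finger parallel gripper is mounted at the origin on the work surface. World frame = base frame: x ahead of the robot, y to its left, z up, the work surface at z = 0. Lengths are in m, angles in rad, forces in N, time in s.
With the tool pointing down it reaches from about 0.425 to 0.875 m from the base axis. Payload 8.4 kg.
Tool frame: the origin (TCP) lies midway between the tips of the shut fingers; the grasp point (between the pads) lies 19 mm behind it; x points along the fingers, y is the direction in which the jaws open and shut, and the axes are right-handed (so a half turn about x gives the same grasp; the last joint's range is limited). The gripper opens to 87 mm and grips with 3 to 60 N. Pads are 19 mm wide; open, the fingers measure 117 mm over their backs; the gripper's body (75 mm by 190 mm) begins 51 mm behind the grasp point.
Start: joints at [-1.231, 0.333, 0.04, 1.465, -0.013, 1.343, -0.059], TCP at [0.276, 0.588, 0.223] pointing down, gripper open.
Joint ranges: [-2.58, 2.58], [-0.38, 2.09], [-1.3, 1.39], [0.25, 2.4], [-1.5, 4.64], [0.08, 2.09], [-2.65, 2.65]. Speed limits (rad/s): [2.22, 2.22, 2.79, 2.79, 3.14, 3.14, 3.14].

## Interface

Orientations are given as a unit quaternion [x, y, z, w].
In Python, from bench import bot gives the robot as it stands. The module is installed in compiled form; this text tells all that it offers.
- The arm moves only by the tool arm_command, never from a script. Its argument "deltas" is a list of rows, each a list of 4 numbers: the shift along the tool's x, y, z in mm, then the turn about the tool's x in degrees. In form: [[tx, ty, tz, spin], ...]. A call has exactly 5 rows; each row shifts and turns the commanded pose from where the row before left it, along the tool's axes as they then stand; what a row does not reach is not made up. A row lasts 1/10 s, in which the tool goes at most 50 mm and 8.59 degrees, less where a joint would pass 70% of its speed; a pose out of reach is approached as far as the arm can. A call is refused whole if a number of a shift passes 50 or a number of a turn 8.59, either way. A call with a gripper value outside its range is refused whole. "claw" is the opening in per cent of the stroke, from 0 (shut) to 100 (fully open), set as the call begins (left out, the last holds). The fingers move at their own pace and stop on an object; "newtons" is the grip in N (left out, the last holds). Time passes only in rows, so rows that do not move let the fingers close, or fill a call up. It gives the time, the measured TCP pose, the force and the opening at its end, in the units of the state.
- bot.observe(): the state, without advancing time (a new reading comes with each control period).
- bot.snapshot(name): name is "scene" or "top" or "wrist"; returns the picture (400x640x3 uint8, blue, green, red); there is no depth.
- bot.camera_info(name): a dict with "vertical_fov" (degrees; the focal length in pixels is half the picture's height over the tangent of half this angle, whatever the lens; pixels are square), "cx", "cy" (the principal point, pixels), "origin" and "attitude" of the camera in the world; the wrist camera has in their place "tool_from_camera" (4x4, takes a point from camera to tool coordinates, whose origin is the TCP and whose axes are the tool frame's). Camera axes: x right, y up, looking along -z (the intrinsics and any distortion apply to the point x, -y, -z); pixel columns grow to the right and rows downward; lengths in m; the calibration is good to about 2 mm. A picture is of the moment at which its call begins: read the wrist's pose just before it. camera_info takes no time and is no camera call.
- bot.finish_job(): hands the job in, once; it reports no verdict.
The state is a dict: "clock": time; "joint_pos": joint angles; "joint_vel": joint speeds; "joint_torque": joint torques, N m; "tool_pos": TCP position; "tool_rot": TCP orientation; "ft_force": force on the tool from outside, world axes, zero at the start; "ft_torque": the same for the moment, N m; "gripper_width": opening from 0.0 (shut) to 1.0 (fully open).
Only numpy, scipy, OpenCV 4.12 (cv2) and the standard library are available. Lean on these libraries where they do the work, as an engineer would, in place of code of your own. Each camera call takes 0.05 s, during which the arm holds its last target.

## Working session

There is one attempt and no reset: what is moved stays moved. The work goes in short steps, Python scripts to look and compute and a tool call to move; the robot and the scene stay as the last step left them, time stands still between calls to the robot, and variables do not carry over. Pictures are saved under pics/ and viewed, and the job is handed in when it is done.

Besides the shell and the picture viewer there is one more tool, called after ">>>" as name(argument=value, ...), one argument or row to a line, values as JSON. arm_command: Moves the arm, as the interface text tells. Its arguments: {"type":"object","properties":{"deltas":{"type":"array","items":{"type":"array","items":{"type":"number"}}},"claw":{"type":"number"},"newtons":{"type":"number"}},"required":["deltas"]}

```bash
mkdir -p pics
python3 - <<'E'
from bench import bot
import cv2
print(bot.observe())
for n in ["scene","top","wrist"]:
    print(n,bot.camera_info(n))
    cv2.imwrite(f"pics/{n}0.png",bot.snapshot(n))
E
```

```text
{'clock': 0.0, 'joint_pos': array([-1.23121791,  0.33390887,  0.03985043,  1.46626769, -0.01338369,
        1.34329416, -0.05850849]), 'joint_vel': array([-0.00154717, -0.00025974, -0.00172508,  0.00076721, -0.00035774,
        0.00063397,  0.00090965]), 'joint_torque': array([ 3.81368545e-04, -6.56343699e+01,  1.33577429e+00, -4.03811610e+01,
       -5.97307622e-02,  4.44478181e-02,  1.20837440e-04]), 'tool_pos': array([0.27596257, 0.58799487, 0.22166202]), 'tool_rot': array([ 0.15332603,  0.69024072, -0.15445406,  0.6900745 ]), 'ft_force': array([-0.06966217,  0.00161535,  0.20840886]), 'ft_torque': array([-0.01622263, -0.02811812,  0.01721832]), 'gripper_width': 1.001549973880681}
scene {'vertical_fov': 52.39845210080642, 'cx': 323.7241996896915, 'cy': 201.07285731009085, 'origin': array([1.31266378, 0.25527299, 0.99416217]), 'attitude': array([0.20714692, 0.28886373, 0.7665925 , 0.53477457])}
top {'vertical_fov': 54.17659964709487, 'cx': 321.85830015898966, 'cy': 205.07772605571992, 'origin': array([ 0.45753601, -0.00173403,  1.27328183]), 'attitude': array([ 0.03581459, -0.02695986, -0.70381799,  0.70896454])}
wrist {'vertical_fov': 71.943087145898, 'cx': 321.0867191965893, 'cy': 202.31560656773502, 'tool_from_camera': array([[ 4.23022791e-04,  3.00377506e-01, -9.53820305e-01,
        -1.63879207e-01],
       [ 9.99998826e-01,  1.27798403e-03,  8.45966420e-04,
        -1.64611674e-04],
       [ 1.47307640e-03, -9.53819543e-01, -3.00376613e-01,
        -8.28786865e-02],
       [ 0.00000000e+00,  0.00000000e+00,  0.00000000e+00,
         1.00000000e+00]])}
```

View pics/scene0.png

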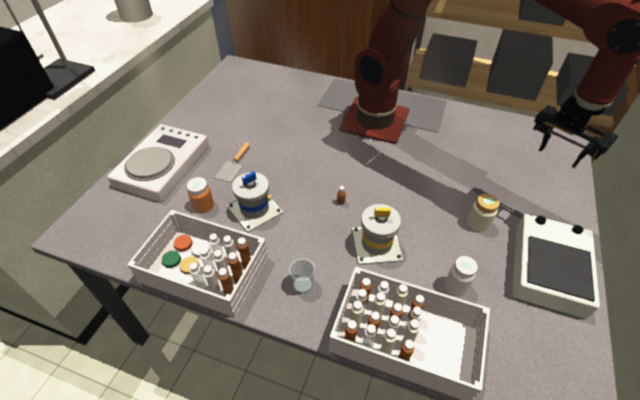

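View pics/top0.png

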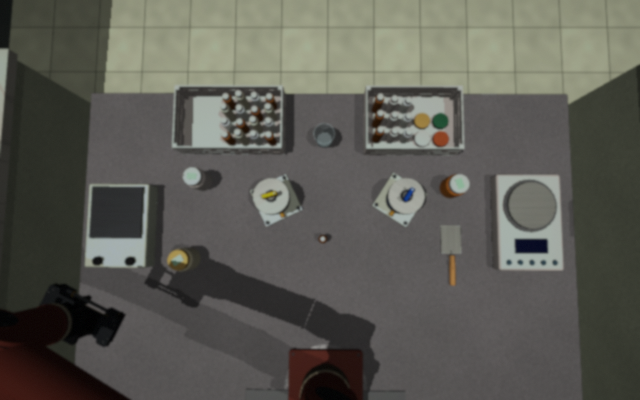

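View pics/wrist0.png

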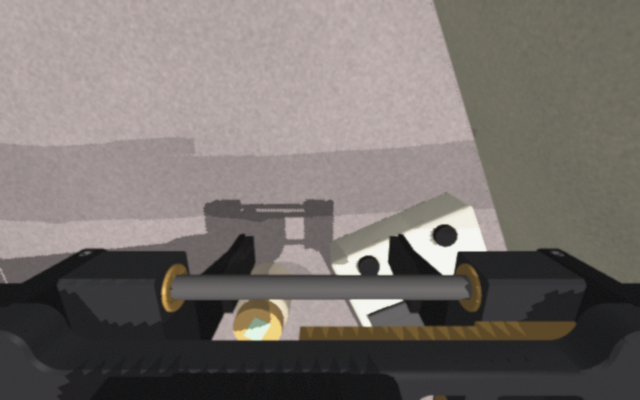

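```bash
cat > h.py <<'E'
import numpy as np,cv2
from scipy.spatial.transform import Rotation as R
from bench import bot
def cam(name,st=None):
    c=bot.camera_info(name); f=200/np.tan(np.radians(c['vertical_fov']/2))
    if 'origin' in c: return f,c['cx'],c['cy'],np.array(c['origin']),R.from_quat(c['attitude']).as_matrix()
    T=c['tool_from_camera']; Rt=R.from_quat(st['tool_rot']).as_matrix()
    return f,c['cx'],c['cy'],Rt@T[:3,3]+st['tool_pos'],Rt@T[:3,:3]
def onz(C,u,v,z):
    f,cx,cy,o,A=C; d=A@np.array([(u-cx)/f,-(v-cy)/f,-1]); return o+d*(z-o[2])/d[2]
def proj(C,p):
    f,cx,cy,o,A=C; q=A.T@(np.asarray(p)-o); return np.array([cx-f*q[0]/q[2],cy+f*q[1]/q[2]])
E
python3 - <<'E'
from h import *
t=cv2.imread('pics/top0.png'); s=cv2.imread('pics/scene0.png')
a=cv2.resize(t[160:235,235:310],(600,600),interpolation=cv2.INTER_CUBIC)
cv2.imwrite('pics/ct.png',a)
cv2.imwrite('pics/cs.png',cv2.resize(s[195:270,340:415],(600,600),interpolation=cv2.INTER_CUBIC))
C=cam('top')
print(onz(C,322,345,0))
for n,u,v,z in [('lid',271,195,.125),('wing',270,196,.165),('blue',405,195,.16),('vial',322,238,.07),('white',194,176,.11),('tan',179,259,.105),('beaker',324,135,.08)]: print(n,onz(C,u,v,z))
C=cam('scene')
for n,u,v,z in [('lid',381,220,.125),('wing',382,213,.165),('vial',342,187,.07),('tan',487,201,.105)]: print(n,onz(C,u,v,z))
E
```

```text
[0.12579631 0.010739   0.        ]
lid [0.58866307 0.16383915 0.125     ]
wing [0.58120308 0.1608767  0.165     ]
blue [ 0.58713047 -0.22476628  0.16      ]
vial [0.46327321 0.0125419  0.07      ]
white [0.64659456 0.39996761 0.11      ]
tan [0.39751492 0.43729602 0.105     ]
beaker [0.78282207 0.00868715 0.08      ]
lid [0.59434753 0.16939936 0.125     ]
wing [0.60317098 0.16975723 0.165     ]
vial [0.46219429 0.01510764 0.07      ]
tan [0.39907209 0.44184468 0.105     ]
```

View pics/ct.png

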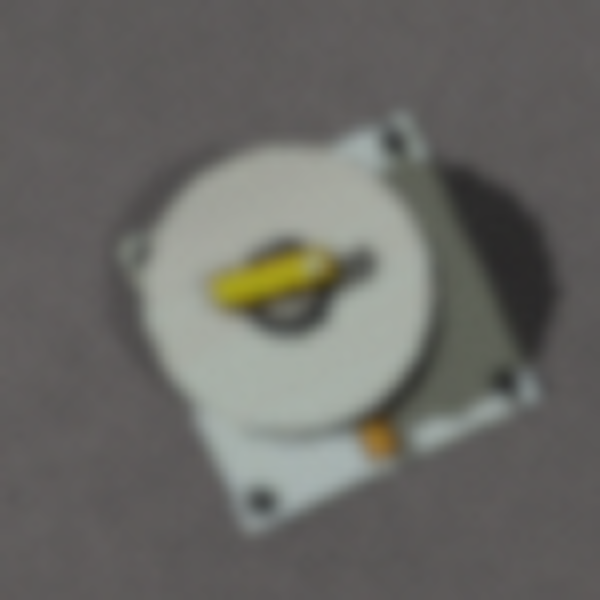

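View pics/cs.png

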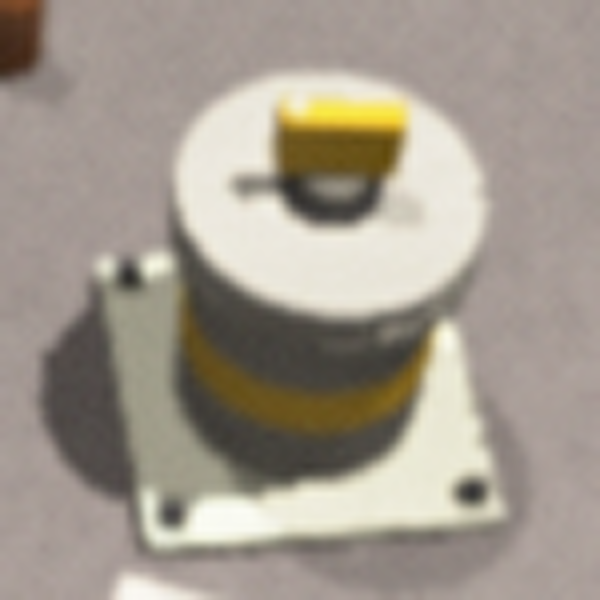

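Run:
```python
from h import *
C=cam('top');S=cam('scene')
P=lambda a,b:(235+a/8-.5,160+b/8-.5)
Q=lambda a,b:(340+a/8-.5,195+b/8-.5)
print('lid',onz(C,*P(291,291),.125),onz(S,*Q(331,192),.125))
print('wing',onz(C,*P(271,277),.165),onz(S,*Q(343,112),.165))
a=onz(C,*P(222,290),.165);b=onz(C,*P(320,263),.165);print(a,b,np.degrees(np.arctan2(*(b-a)[1::-1])))
a=onz(S,*Q(405,115),.165);b=onz(S,*Q(285,108),.165);print(a,b,np.degrees(np.arctan2(*(b-a)[1::-1])))
st=bot.observe();M=R.from_quat(st['tool_rot']).as_matrix();print(M)
d=M.T@(np.array([.584,.163,.24])-st['tool_pos']);print(d*1000)
```

```text
lid [0.58605532 0.16415916 0.125     ] [0.58929449 0.16772216 0.125     ]
wing [0.58656285 0.16563386 0.165     ] [0.58745678 0.16671284 0.165     ]
[0.5817784  0.18307053 0.165     ] [0.59170871 0.14819762 0.165     ] -74.10531280117313
[0.58145993 0.18660863 0.165     ] [0.59256017 0.14793991 0.165     ] -73.9833372230081
[[-4.43604443e-04  4.24879569e-01  9.05249775e-01]
 [-1.16984729e-03  9.05249024e-01 -4.24879790e-01]
 [-9.99999217e-01 -1.24748255e-03  9.54717213e-05]]
[ -17.78206605 -253.97818963  459.38195636]
```

>>> arm_command(
  deltas=[
    [-4,-16,30,0],
    [-4,-17,31,0],
    [-4,-17,31,0],
    [-4,-17,31,0],
    [-2,-17,31,0],
  ],
)

```text
clock: 0.65
tool_pos: [0.3806, 0.4457, 0.2407]
tool_rot: [0.154, 0.69, -0.154, 0.69]
ft_force: [0.3, 0.2, -0.8]
gripper_width: 1.001
```

>>> arm_command(
  deltas=[
    [0,-16,30,0],
    [0,-17,31,0],
    [0,-17,31,0],
    [0,-17,31,0],
    [0,-17,31,0],
  ],
)

```text
clock: 1.15
tool_pos: [0.4842, 0.3041, 0.2404]
tool_rot: [0.154, 0.69, -0.154, 0.69]
ft_force: [-0.1, -1.5, -0.4]
gripper_width: 1.0
```

>>> arm_command(
  deltas=[
    [0,-16,30,0],
    [0,-17,31,0],
    [0,-17,31,0],
    [0,-16,31,0],
    [0,-16,30,0],
  ],
)

```text
clock: 1.65
tool_pos: [0.5879, 0.1649, 0.2404]
tool_rot: [0.154, 0.69, -0.154, 0.69]
ft_force: [0.2, 0.1, -0.0]
gripper_width: 1.001
```

>>> arm_command(
  deltas=[
    [0,0,0,7],
    [0,0,0,7],
    [0,0,0,7],
    [0,0,0,7],
    [0,0,0,7],
  ],
)

```text
clock: 2.15
tool_pos: [0.5871, 0.1661, 0.2402]
tool_rot: [0.356, 0.611, -0.356, 0.611]
ft_force: [-0.3, 0.8, 0.2]
gripper_width: 1.0
```

>>> arm_command(
  deltas=[
    [0,0,0,7],
    [0,0,0,7],
    [0,0,0,0],
    [0,0,0,0],
    [0,0,0,0],
  ],
)

```text
clock: 2.65
tool_pos: [0.5872, 0.1662, 0.2405]
tool_rot: [0.425, 0.565, -0.426, 0.565]
ft_force: [0.5, -0.2, -0.3]
gripper_width: 1.003
```

Run:
```python
from h import *
st=bot.observe();print(st['clock'],st['tool_pos'],st['joint_pos'],st['ft_force']);M=R.from_quat(st['tool_rot']).as_matrix();print(M)
cv2.imwrite('pics/w1.png',bot.snapshot('wrist'))
C=cam('wrist',st)
for p in [(.587,.166,.167),(.587,.166,.126)]: print(proj(C,p))
```

```text
2.65 [0.58721149 0.16623176 0.24045266] [-0.72707691  0.25509287  0.46157871  1.56063241 -0.11528949  1.35318264
  0.02616388] [ 0.520743   -0.23754151 -0.29458005]
[[-1.64095091e-04  9.61157452e-01  2.76000591e-01]
 [-1.09041645e-04  2.76000576e-01 -9.61157464e-01]
 [-9.99999981e-01 -1.87816780e-04  5.95158499e-05]]
[321.06750837 210.80960736]
[321.08092351 197.96796979]
```

View pics/w1.png

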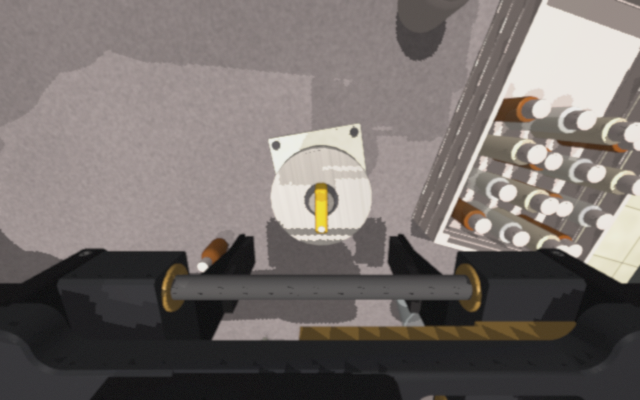

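>>> arm_command(
  deltas=[
    [0,0,0,0],
    [20,0,0,0],
    [25,0,0,0],
    [25,0,0,0],
    [25,0,0,0],
  ],
  claw=65,
  newtons=20,
)

```text
clock: 3.2
tool_pos: [0.5873, 0.1662, 0.1447]
tool_rot: [0.426, 0.564, -0.426, 0.564]
ft_force: [0.3, -0.1, -0.4]
gripper_width: 0.675
```

>>> arm_command(
  deltas=[
    [5,0,0,0],
    [3,0,0,0],
    [2,0,0,0],
    [2,0,0,0],
    [2,0,0,0],
  ],
)

```text
clock: 3.7
tool_pos: [0.5878, 0.1664, 0.1324]
tool_rot: [0.427, 0.564, -0.426, 0.564]
ft_force: [-0.4, -0.2, 0.3]
gripper_width: 0.652
```

>>> arm_command(
  deltas=[
    [2,0,0,0],
    [2,0,0,0],
    [2,0,0,0],
    [0,0,0,0],
    [0,0,0,0],
  ],
)

```text
clock: 4.2
tool_pos: [0.5872, 0.1662, 0.1255]
tool_rot: [0.426, 0.564, -0.426, 0.564]
ft_force: [0.1, 0.2, 0.6]
gripper_width: 0.648
```

>>> arm_command(
  deltas=[
    [2,0,0,0],
    [2,0,0,0],
    [2,0,0,0],
    [1,0,0,0],
    [0,0,0,0],
  ],
)

```text
clock: 4.7
tool_pos: [0.5874, 0.1663, 0.1191]
tool_rot: [0.426, 0.564, -0.426, 0.564]
ft_force: [-1.9, -0.2, 5.4]
gripper_width: 0.648
```

>>> arm_command(
  deltas=[
    [1,0,0,0],
    [1,0,0,0],
    [0,0,0,0],
    [0,0,0,0],
    [0,0,0,0],
  ],
)

```text
clock: 5.2
tool_pos: [0.5874, 0.1662, 0.1184]
tool_rot: [0.427, 0.564, -0.426, 0.564]
ft_force: [-7.2, -2.2, 16.7]
gripper_width: 0.65
```

>>> arm_command(
  deltas=[
    [1,0,0,0],
    [1,0,0,0],
    [0,0,0,0],
    [0,0,0,0],
    [0,0,0,0],
  ],
)

```text
clock: 5.7
tool_pos: [0.5875, 0.1663, 0.1183]
tool_rot: [0.427, 0.564, -0.426, 0.564]
ft_force: [-14.1, -3.8, 33.4]
gripper_width: 0.65
```

>>> arm_command(
  deltas=[
    [-4,0,0,0],
    [-5,0,0,0],
    [-5,0,0,0],
    [-5,0,0,0],
    [0,0,0,0],
  ],
)

```text
clock: 6.2
tool_pos: [0.5877, 0.1663, 0.1342]
tool_rot: [0.427, 0.564, -0.426, 0.564]
ft_force: [-0.3, -0.5, 0.4]
gripper_width: 0.652
```

Run:
```python
from h import *
st=bot.observe();print(st['clock'],st['tool_pos'],st['ft_force'])
w=bot.snapshot('wrist');s=bot.snapshot('scene')
cv2.imwrite('pics/w2.png',w)
cv2.imwrite('pics/s2.png',cv2.resize(s[170:270,330:430],(600,600),interpolation=cv2.INTER_CUBIC))
C=cam('wrist',st)
for p in [(.587,.166,.160),(.587,.166,.118)]: print(proj(C,p))
```

```text
6.2 [0.58765482 0.16633334 0.13418219] [-0.29449396 -0.47736541  0.38551458]
[320.25674515 268.42543869]
[320.37878443 237.26956862]
```

View pics/w2.png

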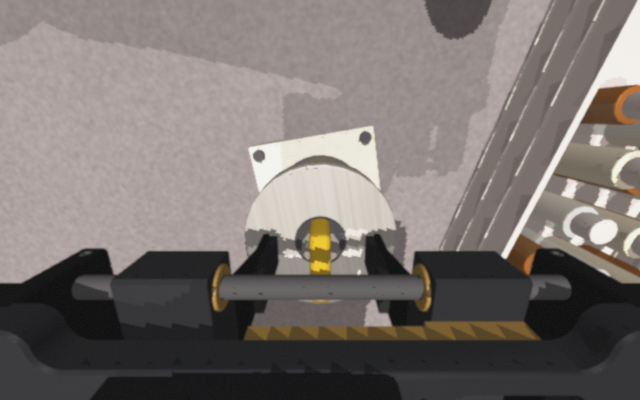

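View pics/s2.png

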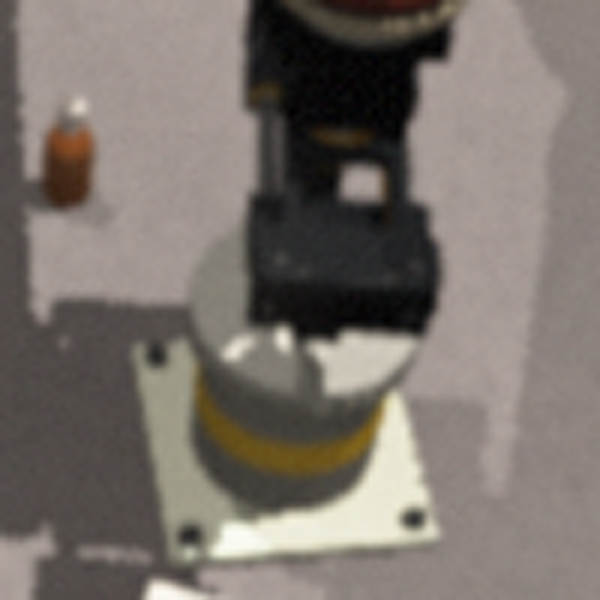

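The wing stands at column 320, midway between the fingers, and the lid is flush. Closing on it.

>>> arm_command(
  deltas=[
    [0,0,0,0],
    [0,0,0,0],
    [0,0,0,0],
    [0,0,0,0],
    [0,0,0,0],
  ],
  claw=0,
  newtons=25,
)

```text
clock: 6.8
tool_pos: [0.5872, 0.1662, 0.1335]
tool_rot: [0.426, 0.564, -0.426, 0.564]
ft_force: [-0.3, 0.0, -0.0]
gripper_width: 0.285
```

>>> arm_command(
  deltas=[
    [0,0,0,0],
    [0,0,0,0],
    [0,0,0,0],
    [0,0,0,0],
    [0,0,0,0],
  ],
)

```text
clock: 7.3
tool_pos: [0.5871, 0.1662, 0.1335]
tool_rot: [0.426, 0.564, -0.426, 0.564]
ft_force: [-1.9, -0.3, 1.7]
gripper_width: 0.137
```

>>> arm_command(
  deltas=[
    [0,0,0,4],
    [0,0,0,6],
    [0,0,0,7],
    [0,0,0,7],
    [0,0,0,4],
  ],
)

```text
clock: 7.8
tool_pos: [0.5876, 0.1661, 0.1336]
tool_rot: [0.551, 0.443, -0.551, 0.443]
ft_force: [-0.0, -0.8, -0.7]
gripper_width: 0.138
```

```bash
cat > q.py <<'E'
from h import *
st=bot.observe();M=R.from_quat(st['tool_rot']).as_matrix()
print(st['clock'],st['tool_pos'],'yhead',np.degrees(np.arctan2(M[1,1],M[0,1])),'F',st['ft_force'].round(2),'T',st['ft_torque'].round(3),'q7',st['joint_pos'][6],st['joint_torque'][6],st['gripper_width'])
E
python3 q.py
```

```text
7.8 [0.58756634 0.16614927 0.13358577] yhead -12.419287744786178 F [-0.04 -0.78 -0.7 ] T [-0.149 -0.062  0.034] q7 -0.413974159429235 0.4883981868624687 0.1380381951284322
```

>>> arm_command(
  deltas=[
    [0,0,0,2],
    [0,0,0,2],
    [0,0,0,2],
    [0,0,0,2],
    [0,0,0,0],
  ],
)

```text
clock: 8.3
tool_pos: [0.5876, 0.1661, 0.1335]
tool_rot: [0.58, 0.404, -0.58, 0.405]
ft_force: [1.5, -0.1, -1.0]
gripper_width: 0.143
```

```bash
python3 q.py
```

```text
8.3 [0.5876454  0.16614425 0.13354839] yhead -20.18334181079788 F [ 1.54 -0.13 -1.  ] T [-0.137 -0.228 -0.034] q7 -0.5416764345381432 -0.5640701204538345 0.14328785730527185
```

>>> arm_command(
  deltas=[
    [0,0,0,2],
    [0,0,0,2],
    [0,0,0,2],
    [0,0,0,2],
    [0,0,0,0],
  ],
)

```text
clock: 8.8
tool_pos: [0.5877, 0.1661, 0.1336]
tool_rot: [0.607, 0.363, -0.606, 0.364]
ft_force: [3.2, -0.4, -2.0]
gripper_width: 0.139
```

```bash
python3 q.py
```

```text
8.8 [0.58773812 0.16610272 0.13357657] yhead -28.12826504925563 F [ 3.24 -0.4  -2.01] T [-0.211 -0.623 -0.066] q7 -0.6720819506562201 -0.5638235807418823 0.13946278678985868
```

>>> arm_command(
  deltas=[
    [0,0,0,2],
    [0,0,0,2],
    [0,0,0,2],
    [0,0,0,2],
    [0,0,0,0],
  ],
)

```text
clock: 9.3
tool_pos: [0.5878, 0.166, 0.1336]
tool_rot: [0.631, 0.32, -0.63, 0.321]
ft_force: [4.9, -0.9, -2.8]
gripper_width: 0.139
```

```bash
python3 q.py
```

```text
9.3 [0.58783552 0.16603013 0.13361432] yhead -36.05811814145071 F [ 4.9  -0.95 -2.77] T [-0.355 -0.909  0.54 ] q7 -0.8021127201644703 -1.1382321640849113 0.139162516747398
```

>>> arm_command(
  deltas=[
    [0,0,0,2],
    [0,0,0,2],
    [0,0,0,2],
    [0,0,0,0],
    [0,0,0,0],
  ],
)

```text
clock: 9.8
tool_pos: [0.5879, 0.1662, 0.1337]
tool_rot: [0.646, 0.288, -0.645, 0.288]
ft_force: [5.5, -0.5, -3.0]
gripper_width: 0.156
```

```bash
python3 q.py
```

```text
9.8 [0.58793796 0.1662051  0.1336797 ] yhead -41.95573542316348 F [ 5.48 -0.49 -3.04] T [-0.219 -0.997  0.72 ] q7 -0.8987315361946449 -0.8320342004299164 0.15557040666359861
```

Torque about z jumped to 0.7 N m with the jaws starting to spread: it is seated at a heading of about -36.5°. Now back off 90° from there.

>>> arm_command(
  deltas=[
    [0,0,0,-3],
    [0,0,0,-5],
    [0,0,0,-6],
    [0,0,0,-6],
    [0,0,0,-6],
  ],
)

```text
clock: 10.3
tool_pos: [0.5875, 0.1661, 0.1336]
tool_rot: [0.564, 0.426, -0.564, 0.427]
ft_force: [1.6, -0.4, -2.5]
gripper_width: 0.138
```

>>> arm_command(
  deltas=[
    [0,0,0,-6],
    [0,0,0,-6],
    [0,0,0,-6],
    [0,0,0,-6],
    [0,0,0,-6],
  ],
)

```text
clock: 10.8
tool_pos: [0.5871, 0.166, 0.1336]
tool_rot: [0.434, 0.558, -0.434, 0.558]
ft_force: [0.6, -1.1, -1.2]
gripper_width: 0.134
```

```bash
python3 q.py
```

```text
10.8 [0.58712668 0.16604692 0.13358748] yhead 14.208162314676793 F [ 0.57 -1.11 -1.21] T [-0.219 -0.111 -0.069] q7 0.025716981327298872 -2.0115550607442856 0.13380820435046045
```

>>> arm_command(
  deltas=[
    [0,0,0,-6],
    [0,0,0,-6],
    [0,0,0,-6],
    [0,0,0,-6],
    [0,0,0,-5],
  ],
)

```text
clock: 11.3
tool_pos: [0.5868, 0.1659, 0.1336]
tool_rot: [0.281, 0.649, -0.281, 0.649]
ft_force: [-0.9, -2.1, 0.5]
gripper_width: 0.135
```

>>> arm_command(
  deltas=[
    [0,0,0,-4],
    [0,0,0,-4],
    [0,0,0,-2],
    [0,0,0,0],
    [0,0,0,0],
  ],
)

```text
clock: 11.8
tool_pos: [0.5867, 0.1658, 0.1336]
tool_rot: [0.225, 0.671, -0.226, 0.67]
ft_force: [-4.0, -2.3, 3.1]
gripper_width: 0.134
```

```bash
python3 q.py
python3 - <<'E'
from h import *
st=bot.observe()
w=bot.snapshot('wrist');s=bot.snapshot('scene')
cv2.imwrite('pics/w3.png',w)
cv2.imwrite('pics/s3.png',cv2.resize(s[170:270,330:430],(600,600),interpolation=cv2.INTER_CUBIC))
E
```

```text
11.8 [0.58669244 0.16576266 0.13355146] yhead 52.83802286148964 F [-4.   -2.28  3.06] T [-0.575  0.849  0.078] q7 0.66747561911061 0.08974473690614104 0.134129114435131
```

View pics/w3.png

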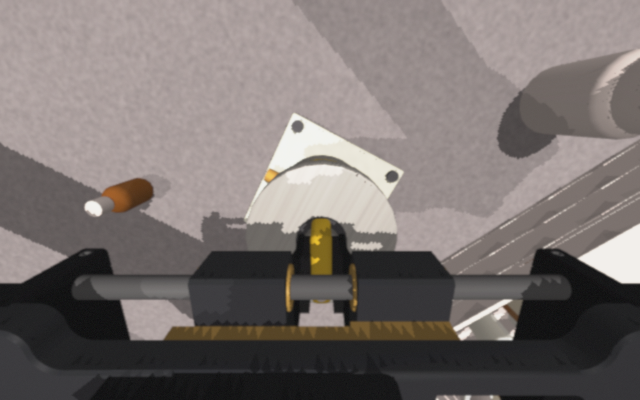

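View pics/s3.png

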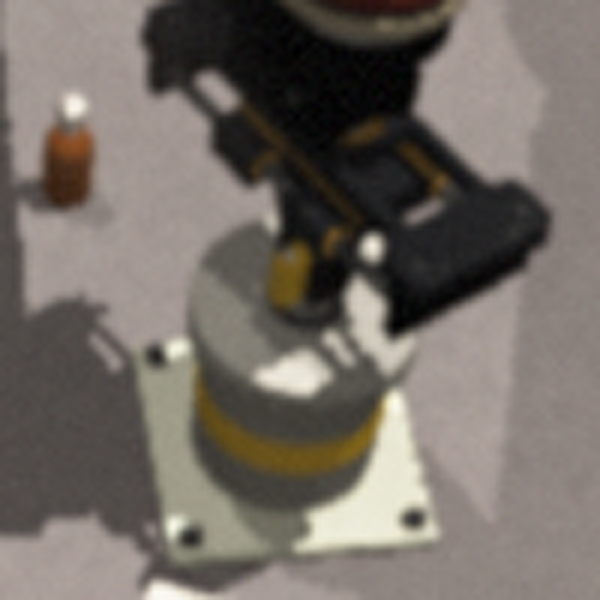

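>>> arm_command(
  deltas=[
    [0,0,0,0],
    [0,0,0,0],
    [0,0,0,0],
    [0,0,0,0],
    [0,0,0,0],
  ],
)

```text
clock: 12.4
tool_pos: [0.5867, 0.1658, 0.1336]
tool_rot: [0.225, 0.671, -0.226, 0.67]
ft_force: [-4.8, -2.9, 4.8]
gripper_width: 0.137
```

```bash
python3 q.py
python3 - <<'E'
from h import *
st=bot.observe(); C=cam('wrist',st); w=cv2.imread('pics/w3.png')
for z,c in [(.118,(0,0,255)),(.123,(255,0,0))]:
    for a in np.radians(np.arange(0,360,4)):
        u=proj(C,[.587+.054*np.cos(a),.166+.054*np.sin(a),z]); cv2.circle(w,tuple(int(round(t)) for t in u),0,c,-1)
cv2.imwrite('pics/w3o.png',cv2.resize(w[130:270,220:420],(800,560),interpolation=cv2.INTER_NEAREST))
E
```

```text
12.4 [0.5866641  0.16578256 0.13355541] yhead 52.82837038721063 F [-4.78 -2.88  4.8 ] T [-0.679  1.036  0.068] q7 0.667208377849392 -0.043525773799046874 0.13658587535302752
```

View pics/w3o.png

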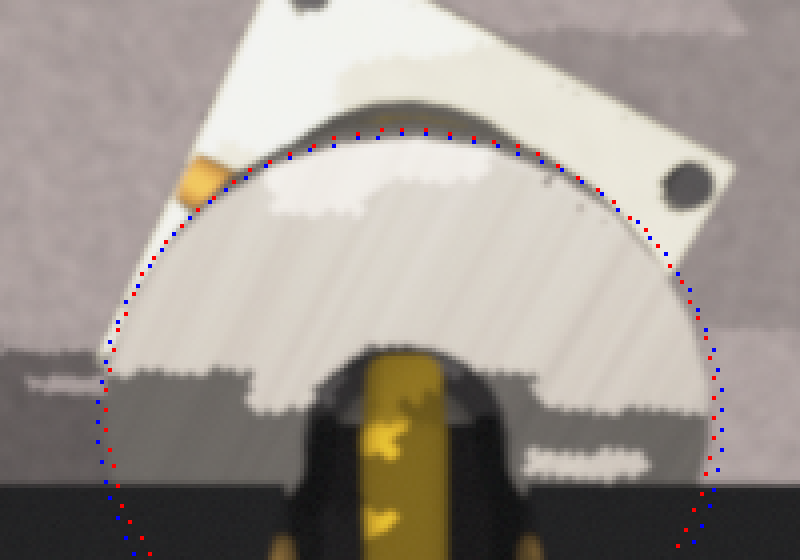

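The lid outline matches a height of 118 mm (home), the jaws hold the wing squarely, and the light vertical load presses the lid down. I'm handing the job in.

```bash
python3 -c "
from bench import bot
print(bot.finish_job())"
```

```text
the job is handed in; nothing more can be done
None
```

I pressed the yellow lid home, turned the thumbscrew clockwise to its stop, backed it off about a quarter turn and handed the job in still gripping it. The hand-in at about 12.4 s of the 58 s gives no verdict, so I don't know whether it passed.

- **Lid:** I pressed it with the open fingers either side of the thumbscrew. Travel stopped at 118.3 mm with 33 N on it. In the last picture the lid outline matched 118 mm, and the arm is now pressing down with about 5 N.
- **Seating:** After roughly 50° clockwise the torque rose from under 0.1 to 0.7 N m, which I took as the stop. The jaws then slipped a few degrees on the wing and spread slightly. That leaves the seated angle uncertain by about 2°.
- **Back-off:** I turned it about 89° back from that stop, where the tolerance is ±14°. The jaws sit squarely on the wing, 11.9 mm apart on a 12 mm wing, with grip set to 25 N. In the last 0.5 s before hand-in the gripper did not turn.
- **Disagreement:** About 5.6 N of sideways force remains on the grip, from an axis offset of under 1 mm.
- **Surroundings:** The arm stayed well clear of the blue pot and passed above the loose items. I did not take a final overhead picture to confirm they are unmoved.

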